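# Pop open the vented cabinet's touch-latch door and swing it wide

### The arm

A 6-joint arm with a two-finger parallel gripper is mounted at the origin on a cart in front of the work surface, level with it; the furniture and walls round the work are solid. World frame = base frame: x ahead of the robot, y to its left, z up, the work surface at z = 0. Lengths are in m, angles in degrees, forces in N, time in s.
With the tool pointing down it reaches from about 0.3 to 0.875 m from the base axis. Payload 6.4 kg.
Tool frame: the origin (TCP) lies at the very end of the fingers, on their centre line; the grasp point (between the pads) lies 19 mm behind it (manip.grip_point_offset is the distance from the TCP to the grasp point, in m); y points along the fingers, x is the direction in which the jaws open and shut, and the axes are right-handed (so a half turn about y gives the same grasp; the last joint's range is limited). The gripper opens to 88 mm and grips with 3 to 60 N. Pads are 18 mm wide; open, the fingers measure 123 mm over their backs; the gripper's body (75 mm by 187 mm) begins 45 mm behind the grasp point.
Start: joints at [57.68, 10.359, 92.074, -0, 77.567, -11.82], TCP at [0.201, 0.539, 0.239] pointing down, gripper open.
Joint ranges: [-171.53, 171.53], [-51.25, 118.39], [17.06, 147.69], [-65.23, 245.23], [0, 150.52], [-178.68, 178.68]. Speed limits (degrees/s): [147.25, 147.25, 172.46, 180, 180, 180].

### API

Orientations are given as [roll, pitch, yaw] about the fixed x, y, z axes, in that order (R = Rz(yaw) Ry(pitch) Rx(roll)).
In Python, from workcell import manip, viewer, workorder gives the robot as it stands.
- The arm moves only by the tool servo_tool, never from a script. Its argument "plan" is a list of rows, each a list of 2 entries, a list of its own where there are three numbers: the shift along the tool's x, y, z in m, then the turn, a rotation vector about the tool's x, y, z in rad. A call has 1 to 5 rows; each row shifts and turns the commanded pose from where the row before left it, along the tool's axes as they then stand; what a row does not reach is not made up. A row lasts 1/8 s, in which the tool goes at most 62.5 mm and 10.7 degrees, less where a joint would pass 70% of its speed; a pose out of reach is approached as far as the arm can. A call with a gripper value outside its range is refused whole. "grip" is the opening, from 0 (shut) to 1 (fully open), set as the call begins (left out, the last holds). The fingers move at their own pace and stop on an object; "squeeze" is the grip in N (left out, the last holds). Time passes only in rows, so rows that do not move let the fingers close. It gives the time, the measured TCP pose, the force and the opening at its end, in the units of the state.
- manip.get_obs(): the state, without advancing time (a new reading comes with each control period).
- viewer.grab_frame(name): name is "side" or "top"; returns a dict with "frame" (384x512x3 uint8, blue, green, red), "z_map" (384x512 float32, m along the optical axis (not along the pixel's ray), 0 where there is no reading), "K" (3x3 intrinsics, pixels), "k1" (the pictures are not rectified: a ray, as slopes to the right and down, at radius r is drawn at 1 + k1 r^2 times it, then the intrinsics apply), "view" (4x4, takes a point from world to camera coordinates). Camera axes: x right, y down, z forward; pixel columns grow to the right and rows downward; lengths in m; the calibration is good to about 2 mm. A picture is of the moment at which its call begins.
- workorder.hand_in(): hands the job in, once; it reports no verdict.
The state is a dict: "clock": time; "joints": joint angles; "qd": joint speeds; "joint_efforts": joint torques, N m; "position": TCP position; "orientation": TCP orientation; "wrist_force": force on the tool from outside, world axes, zero at the start; "ft_torque": the same for the moment, N m; "opening": finger opening in m.
Only numpy, scipy, OpenCV 4.12 (cv2) and the standard library are available. Lean on these libraries where they do the work, as an engineer would, in place of code of your own. Each camera call takes 0.05 s, during which the arm holds its last target.

### The job

Open the small vented cabinet, the one with louvres on its door and slots in its top, so that the jar stored in it can be taken out: press its door in at the round pad so that the touch latch lets go and the spring pops the door ajar, then push the door from behind with a finger until it stands wide open, at about a right angle, and leave it so. Do it all by touch, without pinching the door between the fingers; leave the plain cabinet shut, and do not shift the glassware, dish, jars and bottle standing around.

Things in the scene. Friction and masses are not known exactly. Their poses are not given: they have to be found in the camera images.
- vented_cabinet: Grey cabinet fixed to the table, 170 wide (y), 115 high, slots in its top, louvres on its door; left or right of the plain one. Origin: under its centre, on the table; +x points into it (door faces -x), +y is the hinge side, z up. Walls span x = -59 to +65 mm; shut door from x = -65 (inner face) to -77 mm (outer face).
- vented_door (a joint): Door hinged at its left edge (local +y), vertical axis. Rad: 0 shut; positive open, free edge swinging toward the robot, then left; stop 1.75. Negative pressed in, stop -0.035 (5 mm at the pad). Pad resists with 3.5 N; pressed 3 mm (-0.022; in fact at about -0.015) the latch lets go for good. Draw back 10 cm or more: a plunger pushes the door to 0.45..0.7 within 1 s; then no spring, it stays where left.
- vented_door_pad (a point): Centre of the round dark pad, 22 mm across, flush on the outer face of the vented door near its free edge: press here, straight in along the cabinet's +x. 135 mm from the hinge axis, 80 mm above the table. Moves with the door; its axes are the door's (x normal to the panel, inward when shut; y along the panel to the hinge).
- vented_door_edge (a point): Top corner of the vented door's free edge, at mid thickness, 160 mm from the hinge axis, 111 mm above the table. Moves with the door, same axes as the pad. The door is two 6 mm leaves joined flat; behind it a steel striker, 30 mm wide, 135 mm from the hinge axis, 28 to 40 mm above the table, reaches 21 mm inward; above that the inner face is flat.
- vented_door_hinge (a point): Point on the vented door's vertical hinge axis at its upper edge, 111 mm above the table; cabinet x = -71 mm, y = +80 mm. Cabinet's axes; does not move with the door. The door is 12 mm thick, centred on the axis, from 8 to 111 mm above the table; louvres 2 mm proud, ending 20 mm from the pad's rim.
- vented_cabinet_plunger: White spring pin, 8 mm thick, that pushes the door ajar: 45 mm from the hinge axis, 34 mm above the table. Origin at its tip. After release it sticks out 25 mm in front of cabinet x = -65 mm. Fingertips kept 50 mm or more above the table clear it and the striker, e.g. behind the door 120 mm from the hinge.
- stored_jar: Sample jar with lid, 52 mm across, 52 mm high, standing inside the vented cabinet, to be left there; origin under its centre.
- plain_cabinet: The other cabinet: same size, make, grey and axes, but with a smooth door and an unbroken top. To be left shut.
- plain_door (a joint): The plain cabinet's door, an upright panel hinged along its left edge (seen from the robot, local +y) about a vertical axis. Same door without louvres; 0 shut. Leave it shut: it has the same touch latch.
- white_jar: Loose sample jar with screw lid, white, 48 mm across, 64 mm high, in front between the two cabinets; origin under its centre.
- dish: Loose closed petri dish, 74 mm across, 14 mm high, at the right front; origin under its centre.
- beaker: Loose glass beaker, 53 mm across, 70 mm high, at the left front; origin under its centre.
- amber_bottle: Loose brown reagent bottle, 52 mm across, 110 mm high, behind the cabinets; origin under its centre.
- jar_5: Loose sample jar with screw lid, 48 mm across, 58 mm high, behind the cabinets; origin under its centre.

How it is judged (in metres and radians):
On the way, in this order (a step that is already met when the one before it is completed fails the run):
1. the vented door is pressed in at its latch (value of joint vented_door below -0.01 rad and contact force between the fingers and vented_door_c0 above 0.5 N), for 0.04 s.
2. the latch has let go and the vented door stands ajar (value of joint vented_door above 0.25 rad), for 0.2 s.
At the end, for the whole second after the job is handed in: The vented door rests open by more than 1.25 rad (72 degrees), the plain door is shut (within 0.05 rad), and the loose jars, dish, beaker and bottle stand within 25 mm of where they were (value of joint vented_door above 1.25 rad and velocity of joint vented_door between -0.05 and 0.05 rad/s and value of joint plain_door below 0.05 rad and not (distance of white_jar from where it was at the start of the episode above 0.025 m) and not (distance of dish from where it was at the start of the episode above 0.025 m) and not (distance of beaker from where it was at the start of the episode above 0.025 m) and not (distance of amber_bottle from where it was at the start of the episode above 0.025 m) and not (distance of jar_5 from where it was at the start of the episode above 0.025 m) and not (distance of stored_jar from where it was at the start of the episode above 0.025 m)); the robot touches nothing.
It fails at once if the door is pinched: the fingers press on its outer and inner leaves at once (contact force between the fingers and vented_door_c0 above 1.5 N and contact force between the fingers and vented_door_c1 above 1.5 N).
It fails at once if the plain cabinet's door comes open (value of joint plain_door above 0.1 rad).
It fails at once if a loose jar, dish, beaker or bottle is shifted by more than 25 mm, or lifted (distance of any of white_jar, dish, beaker, amber_bottle, jar_5, stored_jar from where it was at the start of the episode above 0.025 m).
It also fails if it takes over 51 s, if anything falls off the work surface, if the arm or the gripper's body presses on something with over 40 N, if the wrist force passes 120 N, or if a joint passes its speed limit or range.

## Working session

There is one attempt and no reset: what is moved stays moved. The work goes in short steps, Python scripts to look and compute and a tool call to move; the robot and the scene stay as the last step left them, time stands still between calls to the robot, and variables do not carry over. Pictures are saved under pics/ and viewed, and the job is handed in when it is done.

Besides the shell and the picture viewer there is one more tool, called after "Emit:" as name(argument=value, ...), one argument or row to a line, values as JSON. servo_tool: Moves the arm, as the interface text tells. Its arguments: {"type":"object","properties":{"plan":{"type":"array"},"grip":{"type":"number"},"squeeze":{"type":"number"}},"required":["plan"]}

```bash
ls; mkdir -p pics
python3 - <<'E'
from workcell import manip, viewer, workorder
import cv2,numpy as np,pickle
print(manip.get_obs())
for n in("top","side"):
    f=viewer.grab_frame(n); cv2.imwrite(f"pics/{n}0.png",f["frame"]); pickle.dump(f,open(f"{n}0.pkl","wb")); print(n,f["K"],f["k1"],f["view"])
E
```

```text
pics
{'clock': 0.0, 'joints': array([ 5.76774358e+01,  1.04018492e+01,  9.21319042e+01,  6.76074657e-04,
        7.75651319e+01, -1.18185656e+01]), 'qd': array([ 0.02686994,  0.05457037,  0.02190281, -0.02072604, -0.00219835,
        0.0060259 ]), 'joint_efforts': array([-2.47180775e-03, -4.33853710e+01, -3.41853654e+01,  7.01504177e-02,
        3.84568004e-02, -1.05055929e-04]), 'position': array([0.20108398, 0.53812951, 0.23780846]), 'orientation': array([-89.97910098,   0.09665392,  69.49587291]), 'wrist_force': array([-0.18359353, -0.45688203, -0.49716748]), 'ft_torque': array([ 0.00768337,  0.03825323, -0.04858559]), 'opening': 0.0880321757437388}
top [[415.1704229    0.         258.91968995]
 [  0.         415.1704229  193.2535908 ]
 [  0.           0.           1.        ]] -0.13765121507991454 [[-0.02123047 -0.99973886 -0.00845408  0.02057649]
 [-0.98869738  0.02224977 -0.14826474  0.60598596]
 [ 0.14841412  0.00521079 -0.98891157  1.45172756]
 [ 0.          0.          0.          1.        ]]
side [[417.43965125   0.         256.94417265]
 [  0.         417.43965125 195.19640199]
 [  0.           0.           1.        ]] 0.03197579213675391 [[-0.9258368  -0.37779001  0.01004612  0.53572677]
 [-0.24273866  0.57407655 -0.78199364  0.21078372]
 [ 0.28966215 -0.72643707 -0.62320544  1.26077419]
 [ 0.          0.          0.          1.        ]]
```

View pics/top0.png

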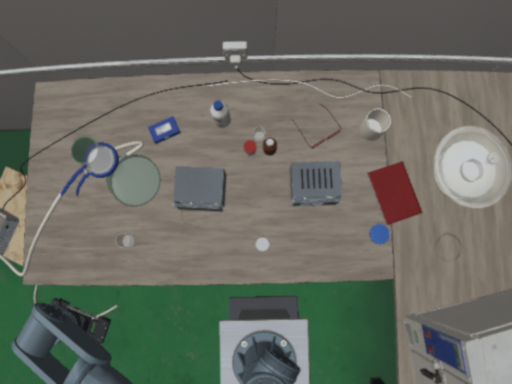

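View pics/side0.png

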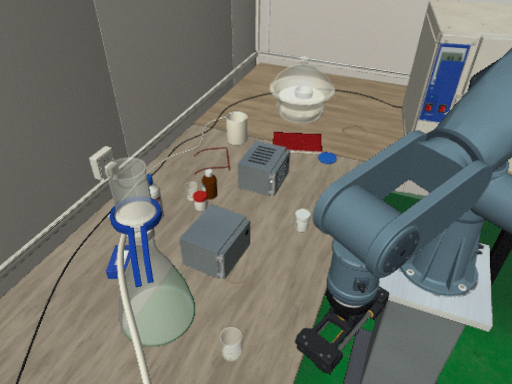

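The vented cabinet is the right one in the top view, around pixel (316,183), with slots visible. The plain one is at (200,188). The white jar is at (262,244), the dish (blue) at (379,234) and the beaker at (125,240). Next I'll measure these.

```bash
cat > h.py <<'E'
import numpy as np,cv2,pickle
def cloud(f):
    K=f["K"];k1=f["k1"];z=f["z_map"];h,w=z.shape
    v,u=np.mgrid[:h,:w]
    d=np.stack([u.ravel(),v.ravel()],1).astype(float)[:,None]
    s=cv2.undistortPoints(d,K,np.array([k1,0,0,0.]),None,None,None,(cv2.TERM_CRITERIA_COUNT|cv2.TERM_CRITERIA_EPS,50,1e-10))[:,0] if False else cv2.undistortPoints(d,K,np.array([k1,0,0,0.]))[:,0]
    c=np.c_[s*z.ravel()[:,None],z.ravel()]
    V=f["view"]; p=(c-V[:3,3])@V[:3,:3]
    p[z.ravel()==0]=np.nan
    return p.reshape(h,w,3)
def proj(f,P):
    V=f["view"];P=np.atleast_2d(P)
    return cv2.projectPoints(P,cv2.Rodrigues(V[:3,:3])[0],V[:3,3],f["K"],np.array([f["k1"],0,0,0.]))[0][:,0]
E
python3 - <<'E'
from h import *
f=pickle.load(open("top0.pkl","rb"));p=cloud(f)
print("table",p[260,300],p[120,300])
for n,(u0,u1,v0,v1) in dict(vent=(280,350,150,215),plain=(165,235,155,220)).items():
    q=p[v0:v1,u0:u1].reshape(-1,3)
    t=q[(q[:,2]>.105)&(q[:,2]<.125)]
    print(n,len(t),np.median(t[:,2]),t.min(0),t.max(0),cv2.minAreaRect(t[:,:2].astype(np.float32)*1000))
for n,(u,v,r) in dict(wj=(262,244,10),dish=(379,234,13),beaker=(125,240,11),amb=(270,146,9),j5=(250,147,9)).items():
    q=p[v-r:v+r,u-r:u+r].reshape(-1,3); q=q[q[:,2]>.007]
    zt=np.percentile(q[:,2],95);t=q[q[:,2]>zt-.01];print(n,len(q),zt,t.mean(0),np.ptp(t,0))
f=pickle.load(open("side0.pkl","rb"));p=cloud(f)
q=p[130:200,225:300].reshape(-1,3);t=q[(q[:,2]>.108)&(q[:,2]<.125)]
print("side",len(t),np.median(t[:,2]),t.min(0),t.max(0),cv2.minAreaRect(t[:,:2].astype(np.float32)*1000))
for n in("top","side"):
  g=pickle.load(open(n+"0.pkl","rb"))["frame"]
  c=g[140:220,270:360] if n=="top" else g[125:205,220:310]
  cv2.imwrite(f"pics/{n}_crop.png",cv2.resize(c,None,fx=6,fy=6,interpolation=cv2.INTER_CUBIC))
E
```

```text
table [ 0.3639064  -0.13672847  0.0013055 ] [ 0.89305447 -0.15584994  0.00169102]
vent 1914 0.11542455098327287 [ 0.56006379 -0.27752002  0.10512129] [ 0.70506782 -0.10579682  0.12474289] ((632.303955078125, -191.515625), (143.6572723388672, 171.67681884765625), 0.6553026437759399)
plain 1885 0.11575540020685765 [0.54796223 0.12972901 0.1054318 ] [0.69918512 0.30498905 0.12486872] ((622.5120239257812, 218.19699096679688), (168.97018432617188, 143.4569549560547), 85.92097473144531)
wj 159 0.06958720382958511 [0.4226403  0.00160672 0.06490648] [0.04555193 0.0457681  0.01390011]
dish 340 0.019844247794005343 [ 0.45554147 -0.43122446  0.01490486] [0.08083881 0.08560799 0.01469712]
beaker 200 0.07180337602836666 [0.44561282 0.50328398 0.06922771] [0.0501858  0.05157462 0.01217645]
amb 226 0.11234220537034652 [ 0.77798931 -0.03259993  0.11005187] [0.02262588 0.02148216 0.01349615]
j5 183 0.06294896488654131 [0.77773468 0.03943009 0.0589296 ] [0.04863167 0.04409239 0.01498341]
side 993 0.11358068109152324 [ 0.55911183 -0.28214516  0.10800479] [ 0.70334989 -0.10481333  0.11976197] ((631.2943115234375, -193.7845458984375), (144.07252502441406, 177.1916961669922), 0.44561314582824707)
```

```bash
python3 -c "
import cv2,numpy as np
a=cv2.imread('pics/top_crop.png');b=cv2.imread('pics/side_crop.png');cv2.imwrite('pics/both.png',cv2.resize(np.hstack([a,b]),None,fx=.74,fy=.74))"
```

```text
(no output)
```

View pics/both.png

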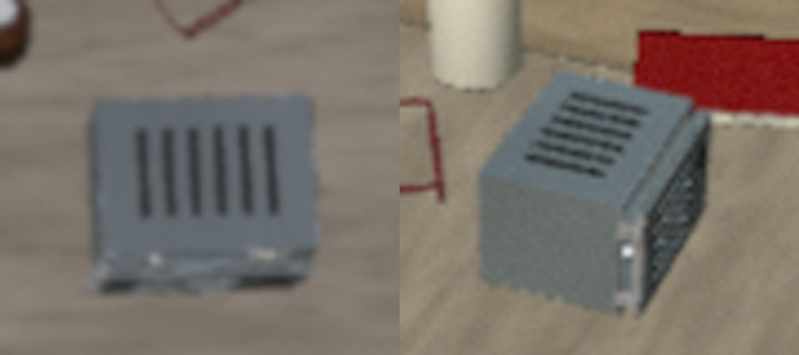

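Run:
```python
from h import *
from scipy.optimize import least_squares
f=pickle.load(open("top0.pkl","rb"));p=cloud(f)
q=p[150:215,280:350].reshape(-1,3)
d=q[(q[:,2]>.03)&(q[:,2]<.1)&(q[:,0]<.6)&(q[:,1]>-.27)&(q[:,1]<-.12)]
r=least_squares(lambda a:a[0]+a[1]*(d[:,1]+.19)-d[:,0],[.56,0],loss="soft_l1",f_scale=.002)
print("front x at y=-.19",r.x,"yaw",-np.degrees(np.arctan(r.x[1])),len(d),np.std(r.fun))
t=q[(q[:,2]>.111)&(q[:,2]<.12)]
# side edges by x-bins
b=np.arange(.57,.70,.01)
lo=[];hi=[];xs=[]
for a in b:
    s=t[(t[:,0]>=a)&(t[:,0]<a+.01)]
    if len(s)>5: xs.append(a+.005);lo.append(s[:,1].min());hi.append(s[:,1].max())
print(np.degrees(np.polyfit(xs,lo,1)[0]),np.degrees(np.polyfit(xs,hi,1)[0]),np.median(lo),np.median(hi))
b=np.arange(-.27,-.11,.01);fx=[];bx=[]
for a in b:
    s=t[(t[:,1]>=a)&(t[:,1]<a+.01)];fx.append(s[:,0].min());bx.append(s[:,0].max())
print(-np.degrees(np.polyfit(b,bx,1)[0]),np.median(bx),np.round(bx,3),np.round(fx,3))
# model overlay over yaw
def T(x,y,a,P):
    c,s=np.cos(a),np.sin(a);P=np.array(P,float);return np.c_[x+c*P[:,0]-s*P[:,1],y+s*P[:,0]+c*P[:,1],P[:,2]]
for n in("top","side"):
    f=pickle.load(open(n+"0.pkl","rb"));im=cv2.resize(f["frame"],None,fx=6,fy=6,interpolation=cv2.INTER_CUBIC)
    for a,col in((.6,(0,255,0)),(3,(0,0,255))):
        a=np.radians(a); cx=.6318+.006; cy=-.1917
        for L in ([(-59,85,115),(65,85,115),(65,-85,115),(-59,-85,115)],[(-77,80,8),(-77,-80,8),(-77,-80,111),(-77,80,111)]):
            u=(proj(f,T(cx,cy,a,np.array(L)/1000.))+.5)*6-.5
            cv2.polylines(im,[u.astype(int)],True,col,1)
    c=im[140*6:220*6,280*6:350*6] if n=="top" else im[125*6:205*6,225*6:305*6]
    cv2.imwrite(f"pics/ov_{n}.png",c)
```

```text
front x at y=-.19 [ 0.56050762 -0.02490416] yaw 1.4266084229589584 128 0.008778092718302839
-2.7232814284529683 2.003353757504754 -0.27587222507150255 -0.10702650314910736
0.9814004948382343 0.702597515322543 [0.704 0.704 0.704 0.704 0.701 0.702 0.702 0.702 0.702 0.701 0.703 0.703
 0.703 0.703 0.703 0.699 0.7  ] [0.563 0.563 0.564 0.563 0.564 0.564 0.561 0.561 0.561 0.562 0.561 0.562
 0.562 0.562 0.563 0.563 0.567]
```

View pics/ov_top.png

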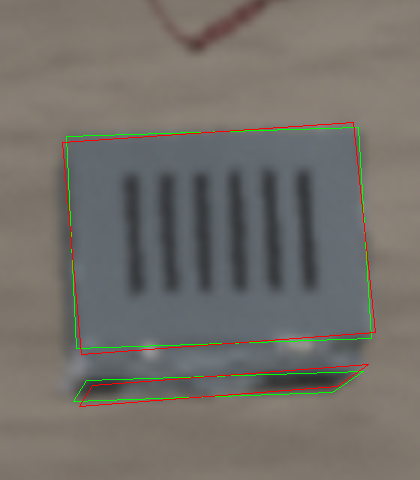

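View pics/ov_side.png

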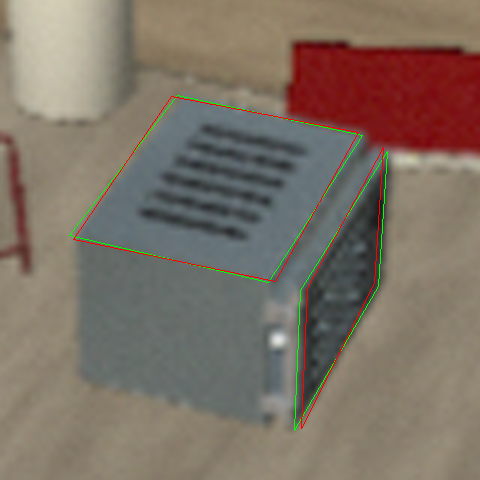

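Emit:
servo_tool(
  plan=[
    [[0, 0, 0], [0, -0.179, 0]],
    [[0, 0, 0], [0, -0.179, 0]],
    [[-0.055, 0, -0.02], [0, 0, 0]],
    [[-0.055, 0, -0.02], [0, 0, 0]],
    [[-0.055, 0, -0.02], [0, 0, 0]],
  ],
  grip=0,
  squeeze=20,
)

```text
clock: 0.72
position: [0.2614, 0.3719, 0.2382]
orientation: [-90.0, 0.0, 90.1]
wrist_force: [0.8, -0.2, 0.8]
opening: 0.0405
```

Emit:
servo_tool(
  plan=[
    [[-0.055, 0, -0.02], [0, 0, 0]],
    [[-0.055, 0, -0.02], [0, 0, 0]],
    [[-0.055, 0, -0.02], [0, 0, 0]],
    [[-0.055, 0, -0.02], [0, 0, 0]],
    [[-0.055, 0, -0.02], [0, 0, 0]],
  ],
)

```text
clock: 1.35
position: [0.3616, 0.0969, 0.2387]
orientation: [-90.0, -0.0, 90.0]
wrist_force: [0.9, 0.4, 0.1]
opening: 0.0006
```

Emit:
servo_tool(
  plan=[
    [[-0.055, 0, -0.02], [0, 0, 0]],
    [[-0.055, 0, -0.02], [0, 0, 0]],
    [[-0.055, 0, -0.02], [0, 0, 0]],
    [[-0.055, 0, -0.02], [0, 0, 0]],
    [[-0.055, 0, -0.02], [0, 0, 0]],
  ],
)

```text
clock: 1.98
position: [0.4617, -0.1783, 0.2384]
orientation: [-90.0, -0.0, 90.0]
wrist_force: [0.3, -0.0, -1.2]
opening: 0.0004
```

Emit:
servo_tool(
  plan=[
    [[-0.05, 0, -0.01], [0, 0, 0]],
    [[0, 0.05, -0.01], [0, 0, 0]],
    [[0, 0.05, 0], [0, 0, 0]],
    [[0, 0, 0], [0, 0, 0]],
  ],
)

```text
clock: 2.48
position: [0.4786, -0.2242, 0.1346]
orientation: [-89.6, -0.3, 90.0]
wrist_force: [0.7, -0.2, 1.1]
opening: 0.0002
```

Emit:
servo_tool(
  plan=[
    [[-0.02, 0.04, 0], [0, 0, 0]],
    [[0, 0.028, -0.02], [0, 0, 0]],
    [[0, 0, 0], [0, 0, 0]],
    [[0, 0, 0], [0, 0, 0]],
  ],
)

```text
clock: 2.98
position: [0.5023, -0.2468, 0.0729]
orientation: [-90.1, 0.1, 90.1]
wrist_force: [-0.3, 0.1, 1.2]
opening: 0.0004
```

Run:
```python
from workcell import manip, viewer
import cv2,numpy as np,pickle
o=manip.get_obs();print(o["position"],o["orientation"],o["wrist_force"])
f=viewer.grab_frame("side");pickle.dump(f,open("side1.pkl","wb"))
t=viewer.grab_frame("top");pickle.dump(t,open("top1.pkl","wb"))
a=cv2.resize(f["frame"][100:240,200:340],(400,400));b=cv2.resize(t["frame"][150:290,260:400],(400,400))
cv2.imwrite("pics/pre.png",np.hstack([a,b]))
```

```text
[ 0.50234094 -0.24683787  0.07289814] [-90.10261781   0.09094056  90.05228983] [-0.25385795  0.08435108  1.17384598]
```

View pics/pre.png

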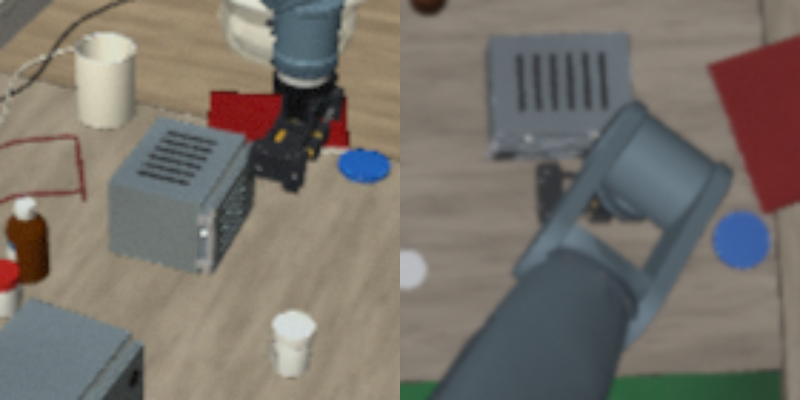

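The tool is in front of the door at the pad's height, clear of everything. I'll press in with small steps.

Emit:
servo_tool(
  plan=[
    [[0, 0, -0.025], [0, 0, 0]],
    [[0, 0, -0.015], [0, 0, 0]],
    [[0, 0, -0.003], [0, 0, 0]],
    [[0, 0, 0], [0, 0, 0]],
  ],
)

```text
clock: 3.58
position: [0.5443, -0.2462, 0.0708]
orientation: [-90.0, -0.0, 90.0]
wrist_force: [0.2, 0.2, 0.1]
opening: 0.0003
```

Emit:
servo_tool(
  plan=[
    [[0, 0, -0.003], [0, 0, 0]],
    [[0, 0, 0], [0, 0, 0]],
  ],
)

```text
clock: 3.82
position: [0.5474, -0.2464, 0.0707]
orientation: [-90.0, -0.0, 90.0]
wrist_force: [-0.5, -0.8, 0.0]
opening: 0.0001
```

Emit:
servo_tool(
  plan=[
    [[0, 0, -0.002], [0, 0, 0]],
    [[0, 0, 0], [0, 0, 0]],
  ],
)

```text
clock: 4.08
position: [0.5496, -0.2464, 0.0707]
orientation: [-90.0, 0.0, 90.0]
wrist_force: [0.5, 0.7, 0.1]
opening: 0.0004
```

Emit:
servo_tool(
  plan=[
    [[0, 0, -0.002], [0, 0, 0]],
    [[0, 0, 0], [0, 0, 0]],
  ],
)

```text
clock: 4.32
position: [0.5512, -0.2464, 0.0707]
orientation: [-89.9, -0.0, 90.0]
wrist_force: [-3.9, -1.1, 2.3]
opening: 0.0004
```

Emit:
servo_tool(
  plan=[
    [[0, 0, -0.002], [0, 0, 0]],
    [[0, 0, 0], [0, 0, 0]],
  ],
)

```text
clock: 4.58
position: [0.5534, -0.2465, 0.0706]
orientation: [-90.0, 0.0, 90.0]
wrist_force: [-3.7, -1.1, 2.5]
opening: 0.0004
```

Emit:
servo_tool(
  plan=[
    [[0, 0, -0.0015], [0, 0, 0]],
    [[0, 0, 0], [0, 0, 0]],
  ],
)

```text
clock: 4.82
position: [0.554, -0.2464, 0.0706]
orientation: [-89.9, -0.0, 90.0]
wrist_force: [-8.4, -1.9, 5.5]
opening: 0.0005
```

The force rose from 3.7 to 8.4 N, so the door is at its inner stop and past the latch release. Drawing back now.

Emit:
servo_tool(
  plan=[
    [[0, 0, 0.05], [0, 0, 0]],
    [[0, 0, 0.06], [0, 0, 0]],
    [[0, 0, 0.04], [0, 0, 0]],
    [[0, -0.05, 0], [0, 0, 0]],
    [[0, -0.05, 0], [0, 0, 0]],
  ],
)

```text
clock: 5.45
position: [0.4049, -0.2461, 0.1718]
orientation: [-90.1, -0.0, 90.0]
wrist_force: [1.0, 0.1, 0.3]
opening: 0.0008
```

Emit:
servo_tool(
  plan=[
    [[0, -0.03, 0], [0, 0, 0]],
    [[0, 0, 0], [0, 0, 0]],
    [[0, 0, 0], [0, 0, 0]],
    [[0, 0, 0], [0, 0, 0]],
    [[0, 0, 0], [0, 0, 0]],
  ],
)

```text
clock: 6.08
position: [0.4046, -0.2459, 0.1995]
orientation: [-89.9, -0.1, 90.0]
wrist_force: [-0.9, 0.4, -0.4]
opening: 0.0005
```

Run:
```python
from workcell import manip, viewer
import cv2,numpy as np,pickle
o=manip.get_obs();print(o["position"],o["orientation"],o["wrist_force"])
f=viewer.grab_frame("side");pickle.dump(f,open("side2.pkl","wb"))
t=viewer.grab_frame("top");pickle.dump(t,open("top2.pkl","wb"))
a=cv2.resize(f["frame"][100:240,200:340],(400,400));b=cv2.resize(t["frame"][150:290,260:400],(400,400))
cv2.imwrite("pics/ajar.png",np.hstack([a,b]))
from h import *
C=np.array([.638,-.192]);H=np.array([.5663,-.1126])
for n,g in(("top",t),("side",f)):
    q=cloud(g).reshape(-1,3)
    # door inner/outer/top points in region in front of the cabinet
    m=(q[:,2]>.06)&(q[:,2]<.114)&(q[:,0]<.552)&(q[:,0]>.42)&(q[:,1]>-.27)&(q[:,1]<-.1)
    d=q[m]; 
    if len(d)>5:
        v=d[:,:2]-H; th=np.arctan2(-v[:,0],-v[:,1]); r=np.hypot(*v.T)
        k=(r>.06)&(r<.17);print(n,len(d),k.sum(),np.percentile(th[k],[5,25,50,75,95]),r[k].max())
```

```text
[ 0.40460991 -0.24586383  0.1994955 ] [-89.91436457  -0.09584928  90.00913358] [-0.94099661  0.35491378 -0.40111977]
top 211 153 [0.58459941 0.6253757  0.66729145 0.68874462 0.73768291] 0.16011590540918652
side 439 306 [0.60550202 0.65271513 0.66993524 0.69119288 0.72708621] 0.16116965802971855
```

View pics/ajar.png

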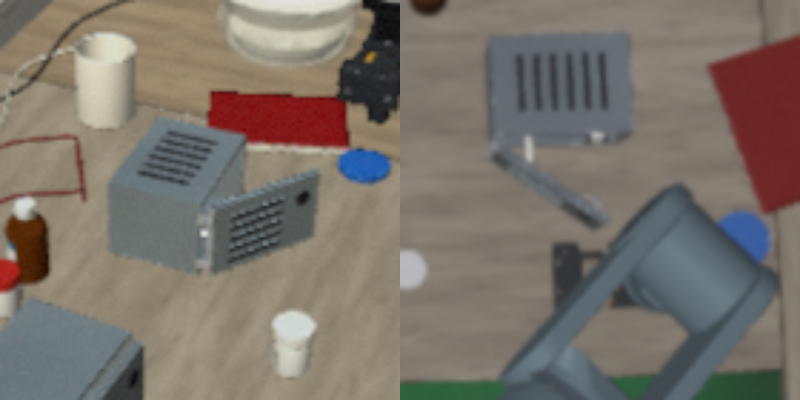

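The door stands ajar at about 0.66 rad, and both cameras agree. I'll go over it and come down behind it.

Emit:
servo_tool(
  plan=[
    [[0, 0, -0.06], [0, 0, 0]],
    [[0.006, 0, -0.06], [0, 0, 0]],
    [[0, 0, 0], [0, 0, 0]],
  ],
)

```text
clock: 6.55
position: [0.5276, -0.2395, 0.1992]
orientation: [-90.0, -0.1, 90.2]
wrist_force: [0.1, 0.0, -0.0]
opening: 0.0005
```

Emit:
servo_tool(
  plan=[
    [[0, 0.045, 0], [0, 0, 0]],
    [[0, 0.045, 0], [0, 0, 0]],
    [[0, 0.025, 0], [0, 0, 0]],
    [[0, 0.018, 0], [0, 0, 0]],
    [[0, 0, 0], [0, 0, 0]],
  ],
)

```text
clock: 7.18
position: [0.5239, -0.24, 0.0667]
orientation: [-89.9, -0.1, 90.0]
wrist_force: [0.8, 0.3, -0.2]
opening: 0.0005
```

Run:
```python
from workcell import manip, viewer
import cv2,numpy as np,pickle
o=manip.get_obs();print(o["position"],o["orientation"],o["wrist_force"])
f=viewer.grab_frame("side")
t=viewer.grab_frame("top")
a=cv2.resize(f["frame"][100:240,200:340],(400,400));b=cv2.resize(t["frame"][150:290,260:400],(400,400))
cv2.imwrite("pics/behind.png",np.hstack([a,b]))
```

```text
[ 0.52390669 -0.23997013  0.06665387] [-8.98789496e+01 -8.25942810e-02  8.99910237e+01] [ 0.81511572  0.30991591 -0.1814458 ]
```

View pics/behind.png

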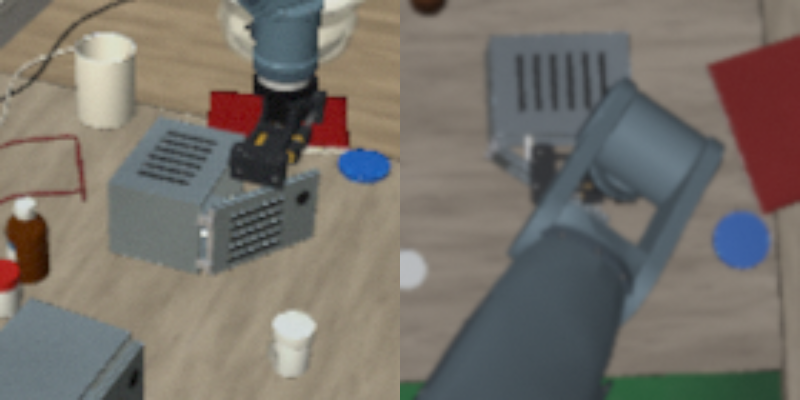

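Emit:
servo_tool(
  plan=[
    [[0.006, 0, 0.008], [0, 0, 0]],
    [[0.005, 0, 0.009], [0, 0, 0]],
    [[0.005, 0, 0.006], [0, 0, 0]],
    [[0.005, 0, 0.006], [0, 0, 0]],
    [[0.005, 0, 0.005], [0, 0, 0]],
  ],
)

```text
clock: 7.9
position: [0.4906, -0.214, 0.0678]
orientation: [-90.0, 0.0, 90.0]
wrist_force: [0.0, 0.4, 0.5]
opening: 0.0002
```

Emit:
servo_tool(
  plan=[
    [[0.006, 0, 0.005], [0, 0, 0]],
    [[0.006, 0, 0.005], [0, 0, 0]],
    [[0.006, 0, 0.004], [0, 0, 0]],
    [[0.006, 0, 0.004], [0, 0, 0]],
    [[0.005, 0, 0.002], [0, 0, 0]],
  ],
)

```text
clock: 8.52
position: [0.4707, -0.1849, 0.0677]
orientation: [-90.0, -0.0, 90.0]
wrist_force: [-0.1, -0.4, 0.3]
opening: 0.0003
```

```bash
cat > chk.py <<'E'
from workcell import manip, viewer
import cv2,numpy as np,sys
from h import *
o=manip.get_obs();print(o["clock"],o["position"],o["wrist_force"])
f=viewer.grab_frame("side");t=viewer.grab_frame("top")
a=cv2.resize(f["frame"][100:240,200:340],(400,400));b=cv2.resize(t["frame"][150:290,260:400],(400,400))
cv2.imwrite(sys.argv[1],np.hstack([a,b]))
pickle.dump((f,t),open("last.pkl","wb"))
E
python3 chk.py pics/m1.png
```

```text
8.525 [ 0.47074851 -0.18489556  0.06770251] [-0.07231296 -0.35187141  0.26943384]
```

View pics/m1.png

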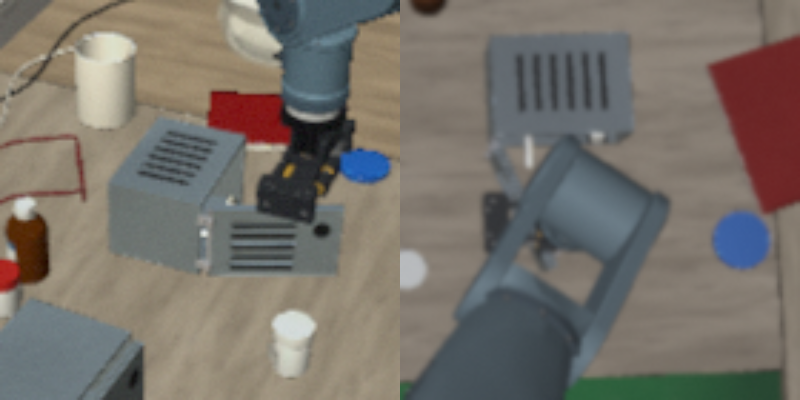

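The door is following, now at about 1.1 rad. I'll carry on to just short of a right angle.

Emit:
servo_tool(
  plan=[
    [[0.006, 0, 0.003], [0, 0, 0]],
    [[0.006, 0, 0.003], [0, 0, 0]],
    [[0.006, 0, 0.003], [0, 0, 0]],
    [[0.006, 0, 0.002], [0, 0, 0]],
    [[0.006, 0, 0.001], [0, 0, 0]],
  ],
)

```text
clock: 9.25
position: [0.4588, -0.1549, 0.0677]
orientation: [-90.0, -0.0, 90.0]
wrist_force: [0.8, -0.5, 0.1]
opening: 0.0002
```

Emit:
servo_tool(
  plan=[
    [[0.005, 0, 0.001], [0, 0, 0]],
    [[0.005, 0, 0], [0, 0, 0]],
    [[0.003, 0, 0], [0, 0, 0]],
    [[0, 0, 0], [0, 0, 0]],
  ],
)

```text
clock: 9.75
position: [0.458, -0.1421, 0.0677]
orientation: [-90.0, -0.0, 90.0]
wrist_force: [-0.2, -0.3, -0.2]
opening: 0.0003
```

```bash
python3 chk.py pics/m2.png
```

```text
9.75 [ 0.45804879 -0.142121    0.06772248] [-0.17450509 -0.27888627 -0.24719634]
```

View pics/m2.png

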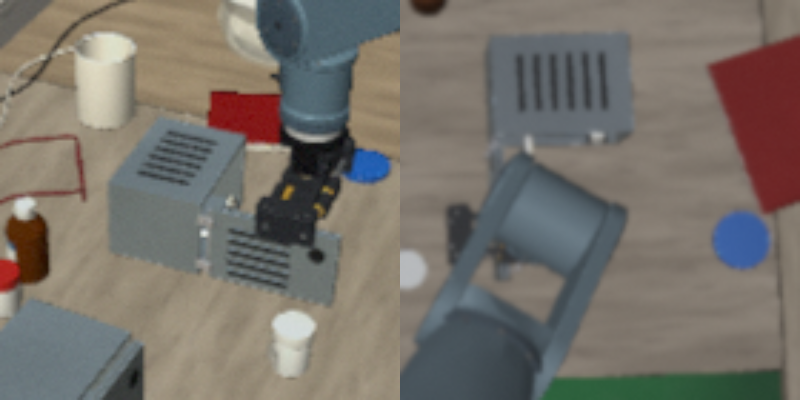

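The door is close to a right angle. I'll back off to the right, lift and retreat.

Emit:
servo_tool(
  plan=[
    [[-0.02, 0, 0], [0, 0, 0]],
    [[-0.02, 0, 0], [0, 0, 0]],
    [[0, -0.05, 0], [0, 0, 0]],
    [[0, -0.06, 0], [0, 0, 0]],
    [[0, -0.05, 0], [0, 0, 0]],
  ],
)

```text
clock: 10.48
position: [0.4581, -0.1842, 0.2302]
orientation: [-90.1, 0.1, 89.9]
wrist_force: [1.3, -1.0, -0.7]
opening: 0.0001
```

Emit:
servo_tool(
  plan=[
    [[-0.05, 0, 0.02], [0, 0, 0]],
    [[-0.05, 0, 0.02], [0, 0, 0]],
    [[-0.05, 0, 0.02], [0, 0, 0]],
    [[0, 0, 0], [0, 0, 0]],
    [[0, 0, 0], [0, 0, 0]],
  ],
)

```text
clock: 11.1
position: [0.3976, -0.3329, 0.2275]
orientation: [-90.0, -0.0, 89.9]
wrist_force: [-0.5, 0.2, -0.6]
opening: 0.0002
```

```bash
python3 chk.py pics/m3.png
python3 - <<'E'
from h import *
f,t=pickle.load(open("last.pkl","rb"));H=np.array([.5663,-.1126])
for n,g in(("top",t),("side",f)):
    q=cloud(g).reshape(-1,3)
    d=q[(q[:,2]>.06)&(q[:,2]<.114)&(q[:,0]<.52)&(q[:,0]>.38)&(q[:,1]>-.2)&(q[:,1]<-.06)]
    v=d[:,:2]-H; th=np.arctan2(-v[:,0],-v[:,1]); r=np.hypot(*v.T);k=(r>.06)&(r<.17);print(n,k.sum(),np.percentile(th[k],[5,25,50,75,95]),r[k].max())
a=pickle.load(open("top0.pkl","rb"));p0=cloud(a);p1=cloud(t)
for n,(u,v,r) in dict(wj=(262,244,10),dish=(379,234,13),beaker=(125,240,11),amb=(270,146,9),j5=(250,147,9),plain=(200,188,35)).items():
    o=[]
    for p in(p0,p1):
        q=p[v-r:v+r,u-r:u+r].reshape(-1,3); q=q[q[:,2]>.007]
        zt=np.percentile(q[:,2],95);o.append(q[q[:,2]>zt-.01].mean(0))
    print(n,np.round((o[1]-o[0])*1000,1))
E
```

```text
11.1 [ 0.39755723 -0.33289135  0.22750264] [-0.45456965  0.18839601 -0.57024546]
top 127 [1.51169759 1.5483784  1.58999913 1.60817456 1.65994582] 0.16026419368841946
side 403 [1.51248261 1.56517626 1.58177731 1.600643   1.64369593] 0.16040470819913916
wj [-0.2 -0.6 -0.2]
dish [-42.9 170.9 582.9]
beaker [ 0.7 -1.   0.2]
amb [ 0.3 -0.2 -0.1]
j5 [ 0.6 -0.3 -0.3]
plain [-0.3 -0.6  0.1]
```

View pics/m3.png

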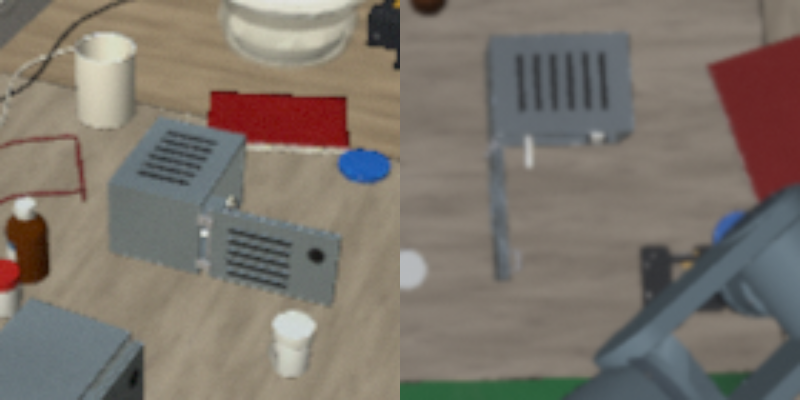

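The door stands open at about 1.58 rad. In the top view the arm hides the dish, but the side view shows it in the same place as before. Everything else moved less than about 1 mm, so I'm handing in.

```bash
python3 -c "
from workcell import workorder
print(workorder.hand_in())"
```

```text
the job is handed in; nothing more can be done
None
```

The vented cabinet's door is open at about a right angle. I pressed it at the pad with the shut fingers until the latch let go, and it popped ajar to about 0.66 rad. I then came down behind it and pushed it open, never touching both sides at once. The job is handed in, at about 11 s on the robot's clock; no verdict was reported.

**Press:** the force held at about 3.7 N and rose to 8.4 N at the inner stop, so the door went past the release point.

**Door at the end:** the top camera reads 1.59 rad and the side camera 1.58 rad. The arm is well clear of everything.

**Other objects:** the white jar, beaker, bottle, jar_5 and plain cabinet are within about 1 mm of where they started. The plain door looked shut.

**Not fully checked:**
- **Dish:** in the last top view the arm hid it, so that measurement is meaningless. In the side view it stands where it did.
- **Stored jar:** it could not be seen or measured. The fingers never entered the cabinet.

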